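Empty the drum tin, and heft it to be sure

TASK

Take the loupe out of the wooden parts tray and stand it upright on the bare bench, then pick up the red-roofed tin by its post and tip it, mouth down, close above the tray so that its brass drums fall into the tray. Drums like to hang up behind the shoulders either side of the tin's mouth, so after tipping heft the tin (hold it level and still in the air for a second) and, if it is still heavier than an empty tin, tip it again, swinging it to one side and the other, until a heft finds it empty. Then set the tin upright on its green pad and let go; keep the loupe upright all along, and do not disturb the other things on the bench.

Things in the scene. Friction and masses are not known exactly. Their poses are not given: they have to be found in the camera images.
- tray: Fixed open wooden tray with a blue lining, 200 (its x) x 170 (its y) x 30 mm high, walls 7 mm thick, inner floor 4 mm above the bench. Origin: centre of its underside; z up. It and the pad change sides of the bench; the bench between the two is kept bare, from 440 to 620 mm ahead of the robot base.
- pad: Fixed thin green pad, 180 (its x) x 160 (its y) x 3 mm, on which the tin stands at the start. Origin: centre of its underside; z up.
- tin: Loose aluminium tin with a flat red roof, 112 (its x) x 100 (its y) x 38 mm high, open only at a mouth in the middle of its -x end. Origin: centre of its underside; -x towards the mouth, z up. Inner floor 3 mm above it, walls 2 mm, inner height 33 mm. Empty it weighs 175 to 185 g, each drum in it adds 47 to 60 g. Brass slides in it from about 14 to 20 degrees of tilt.
- tin_mouth (a point): Middle of the lower edge of the mouth, at [-55, 0, 3] mm in the tin's frame; axes as the tin's. The mouth is 50 mm wide and full height. The shoulders either side of it slope back 15 degrees; tipped straight over the mouth, drums may hang up behind them, but tipped 40 to 50 degrees with the tin turned about 40 degrees to that side and the other they slide out.
- tin_post (a point): Grip point at [0, 0, 62] mm in the tin's frame, axes as the tin's: on the square black post, 16 x 16 mm, sides along the tin's x and y, that stands in the middle of the roof from 38 to 76 mm above the tin's origin. Grip it firmly (40 N).
- loupe: Loose loupe standing in the tray: brown tube 32 mm across on a black foot 38 mm across and 12 mm high, 40 mm high in all, 30 g. Origin: centre of its underside; z up. Grip the tube.
- jar: Bystander: amber jar with a steel cap, 60 mm across, 75 mm high. Origin: centre of its underside.
- screwdriver: Bystander: screwdriver with a yellow handle, 150 mm long, lying along its x. Origin: on the bench beneath its middle.
- tweezers: Bystander: steel tweezers, 130 mm long along their x, 7 mm high. Origin: underside, near the middle.
- casering: Bystander: flat brass ring, 40 mm across, 7 mm high. Origin: centre of its underside.
- caseback: Bystander: steel disc, 38 mm across, 5 mm high. Origin: centre of its underside.
- blower: Bystander: black dust blower standing nozzle up, 52 mm across, 85 mm high. Origin: centre of its underside.
- drum1: Loose brass drum, 22 mm across, 16 mm high, 47 to 60 g, hidden in the tin at the start. Origin: its centre; z along its axis.
- drum2: Loose brass drum, 22 mm across, 16 mm high, 47 to 60 g, hidden in the tin at the start. Origin: its centre; z along its axis.
- drum3: Loose brass drum, 22 mm across, 16 mm high, 47 to 60 g, hidden in the tin at the start. Origin: its centre; z along its axis.
Not all that is in view belongs to the job. Of the things that look like the loupe, take the one that is farthest to the robot's left at the start. There is more than one size of the tin; the one meant has the size given above.

How it is judged (in metres and radians):
On the way, in this order (a step that is already met when the one before it is completed fails the run):
1. the loupe stands upright on the bench, clear of the tray, let go (height (world z) of loupe below 0.012 m and angle between loupe's own z axis and vertical below 0.15 rad and horizontal distance between loupe and tray above 0.115 m and contact force between the fingers and loupe below 0.1 N), for 0.2 s.
2. the tin is tipped at least 25 degrees with its mouth over the tray, no more than 180 mm above the bench (angle between tin's own z axis and vertical above 0.44 rad and x of tin_mouth in the frame of tray between -0.09 and 0.09 m and y of tin_mouth in the frame of tray between -0.075 and 0.075 m and height (world z) of tin_mouth below 0.18 m), for 0.2 s.
3. the tin is hefted empty: held level (within 11 degrees), still and at least 40 mm above the bench for half a second, with all the drums in the tray (angle between tin's own z axis and vertical below 0.2 rad and height (world z) of tin above 0.04 m and linear speed of tin below 0.03 m/s and angular speed of tin below 0.2 rad/s and x of drum1 in the frame of tray between -0.094 and 0.094 m and y of drum1 in the frame of tray between -0.079 and 0.079 m and height (world z) of each of drum1, drum2, drum3 below 0.05 m and x of drum2 in the frame of tray between -0.094 and 0.094 m and y of drum2 in the frame of tray between -0.079 and 0.079 m and x of drum3 in the frame of tray between -0.094 and 0.094 m and y of drum3 in the frame of tray between -0.079 and 0.079 m), for 0.5 s.
At the end, for the whole second after the job is handed in: All drums lie at rest in the tray, the tin stands upright and released on the green pad (its centre within 50 mm of the pad's centre along each side of the pad), and the loupe stands upright on the bench, released, its centre at least 115 mm from the tray's centre (all of step 1 and x of drum1 in the frame of tray between -0.094 and 0.094 m and y of drum1 in the frame of tray between -0.079 and 0.079 m and height (world z) of each of drum1, drum2, drum3 below 0.05 m and x of drum2 in the frame of tray between -0.094 and 0.094 m and y of drum2 in the frame of tray between -0.079 and 0.079 m and x of drum3 in the frame of tray between -0.094 and 0.094 m and y of drum3 in the frame of tray between -0.079 and 0.079 m and x of tin in the frame of pad between -0.05 and 0.05 m and y of tin in the frame of pad between -0.05 and 0.05 m and angle between tin's own z axis and vertical below 0.08 rad and height (world z) of tin below 0.008 m and contact force between the fingers and tin below 0.1 N and linear speed of each of drum1, drum2, drum3, tin, loupe below 0.02 m/s); the robot touches nothing.
It fails at once if a bystander is shifted more than 30 mm (distance of any of screwdriver, tweezers, jar, casering, caseback, blower from where it was at the start of the episode above 0.03 m).
It fails at once if the loupe is tipped over (more than 45 degrees) (angle between loupe's own z axis and vertical above 0.8 rad).
It also fails if it takes over 72 s, if anything falls off the work surface, if the arm or the gripper's body presses on something with over 40 N, if the wrist force passes 120 N, or if a joint passes its speed limit or range.

ROBOT

A 6-joint arm with a two-finger parallel gripper is mounted at the origin on the work surface. World frame = base frame: x ahead of the robot, y to its left, z up, the work surface at z = 0. Lengths are in mm, angles in rad, forces in N, time in s.
With the tool pointing down it reaches from about 400 to 925 mm from the base axis. Payload 12.5 kg.
Tool frame: the origin (TCP) lies midway between the tips of the shut fingers; the grasp point (between the pads) lies env.grasp_offset behind it (env.grasp_offset is the distance from the TCP to the grasp point, in mm); x points along the fingers, y is the direction in which the jaws open and shut, and the axes are right-handed (so a half turn about x gives the same grasp; the last joint's range is limited). The gripper opens to 95 mm and grips with 3 to 60 N. Pads are 20 mm wide; open, the fingers measure 119 mm over their backs; the gripper's body (75 mm by 180 mm) begins 59 mm behind the grasp point.
Start: joints at [1.21, 0.491, 1.559, -0, 1.092, -0.106], TCP at [157.515, 604.846, 194.461] pointing down, gripper open.
Joint ranges: [-3.1, 3.1], [-0.84, 2.19], [0.05, 2.79], [-1.13, 4.28], [0.06, 2.93], [-2.69, 2.69]. Speed limits (rad/s): [2.22, 2.22, 2.79, 3.14, 3.14, 3.14].

INTERFACE

Orientations are given as [roll, pitch, yaw] about the fixed x, y, z axes, in that order (R = Rz(yaw) Ry(pitch) Rx(roll)).
In Python, from cell import env gives the robot as it stands.
- The arm moves only by the tool apply_moves, never from a script. Its arguments are lists of equal length, an entry for each row: "offset": the shift along the world's x, y, z in units of 25 mm (1.0 is 25 mm), a list of three; "yaw": the turn about the world's z in units of 6 degrees (1.0 is 6 degrees); "jaw": the closure, from -1 (fully open) to 1 (shut), so that 0 is half open. A call has 1 to 20 rows; each row is the pose to reach, as a shift and turn from the pose measured when the call began; what a row does not reach only later rows make up. A row lasts 1/8 s, in which the tool goes at most 62.5 mm and 10.7 degrees, less where a joint would pass 70% of its speed; a pose out of reach is approached as far as the arm can. A call with a gripper value outside its range is refused whole. The fingers move at their own pace and stop on an object; the grip force is fixed at half the most. Time passes only in rows, so rows that repeat a pose let the fingers close. It gives the time, the measured TCP pose, the force and the opening at its end, in the units of the state.
- env.state(): the state, without advancing time (a new reading comes with each control period).
- env.read_camera(name): name is "scene" or "top" or "wrist"; returns a dict with "frame" (480x640x3 uint8, red, green, blue), "fx", "fy", "cx", "cy" (pixels), "xyz" and "rotation" of the camera in the world; the wrist camera has in their place "hand_eye" (4x4, takes a point from camera to tool coordinates, whose origin is the TCP and whose axes are the tool frame's). Camera axes: x right, y down, z forward; pixel columns grow to the right and rows downward; lengths in mm; the calibration is good to about 2 mm. A picture is of the moment at which its call begins: read the wrist's pose just before it. There is no depth.
- env.job_done(): hands the job in, once; it reports no verdict.
The state is a dict: "t": time; "joints": joint angles; "qvel": joint speeds; "tau": joint torques, N m; "eef_pos": TCP position; "tcp_rot": TCP orientation; "ft_force": force on the tool from outside, world axes, zero at the start; "moment": the same for the moment, N m; "opening": opening from 0.0 (shut) to 1.0 (fully open).
Only numpy, scipy, OpenCV 4.12 (cv2) and the standard library are available. Lean on these libraries where they do the work, as an engineer would, in place of code of your own. Each camera call takes 0.05 s, during which the arm holds its last target.

## Working session

There is one attempt and no reset: what is moved stays moved. The work goes in short steps, Python scripts to look and compute and a tool call to move; the robot and the scene stay as the last step left them, time stands still between calls to the robot, and variables do not carry over. Pictures are saved under pics/ and viewed, and the job is handed in when it is done.

Besides the shell and the picture viewer there is one more tool, called after "Call:" as name(argument=value, ...), one argument or row to a line, values as JSON. apply_moves: Moves the arm, as the interface text tells. Its arguments: {"type":"object","properties":{"offset":{"type":"array"},"yaw":{"type":"array"},"jaw":{"type":"array"}},"required":["offset","yaw","jaw"]}

```bash
ls -la; mkdir -p pics; python3 - <<'E'
from cell import env
import cv2
print(env.state(), env.grasp_offset, [a for a in dir(env) if not a.startswith('__')])
for n in ("scene","top","wrist"):
    c=env.read_camera(n); cv2.imwrite(f"pics/{n}0.png",c["frame"][:,:,::-1])
    print(n,{k:v for k,v in c.items() if k!="frame"})
E
```

```text
total 12
drwxr-xr-x  3 agent agent 4096 Dec  7 14:46 .
drwxr-xr-x 23 root  root  4096 Dec  7 14:46 ..
drwxr-xr-x  2 agent agent 4096 Dec  7 14:46 pics
{'t': 0.0, 'joints': array([ 1.21039105e+00,  4.91568479e-01,  1.55944520e+00, -3.08293463e-06,
        1.09166910e+00, -1.05619061e-01]), 'qvel': array([-7.21192730e-05,  1.40661379e-03,  2.40275475e-04,  1.26620481e-03,
       -5.28815465e-04, -4.27461501e-04]), 'tau': array([ 1.56207761e-04, -6.12635994e+01, -2.58194429e+01,  6.93178433e-02,
        4.81103396e-02, -8.91931768e-05]), 'eef_pos': array([157.42382209, 604.58543792, 193.85767519]), 'tcp_rot': array([-1.6739072 ,  1.5697062 , -1.92869199]), 'ft_force': array([ 0.53792379, -0.23323736,  0.08280431]), 'moment': array([-0.00962432,  0.09661273,  0.0329866 ]), 'opening': 0.9988544654036805} 18.8 ['IKError', 'grasp_offset', 'job_done', 'read_camera', 'state']
scene {'fx': 461.47663616411586, 'fy': 461.47663616411586, 'cx': 318.9471959832665, 'cy': 242.7962409468951, 'xyz': array([1278.06470709,  177.41854103,  578.13919356]), 'rotation': array([-2.1401674 ,  0.02055992,  1.7659367 ])}
top {'fx': 541.7004914817876, 'fy': 541.7004914817876, 'cx': 320.47994615912927, 'cy': 237.19616281210762, 'xyz': array([ 335.54779366,    6.38773453, 1232.39830483]), 'rotation': array([-2.99929   , -0.01858765, -1.56481567])}
wrist {'fx': 343.63279344770217, 'fy': 343.63279344770217, 'cx': 318.6912013931136, 'cy': 241.9544728066322, 'hand_eye': array([[-1.17611029e-04, -2.65088966e-01,  9.64223950e-01,
        -1.89696782e+02],
       [ 9.99999767e-01, -6.80150836e-04, -6.50154776e-05,
         5.23800219e-01],
       [ 6.73052611e-04,  9.64223718e-01,  2.65088984e-01,
        -7.48651345e+01],
       [ 0.00000000e+00,  0.00000000e+00,  0.00000000e+00,
         1.00000000e+00]])}
```

View pics/scene0.png

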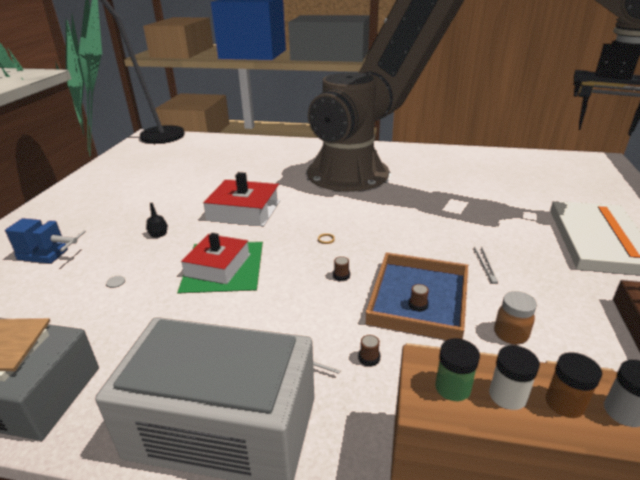

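View pics/top0.png

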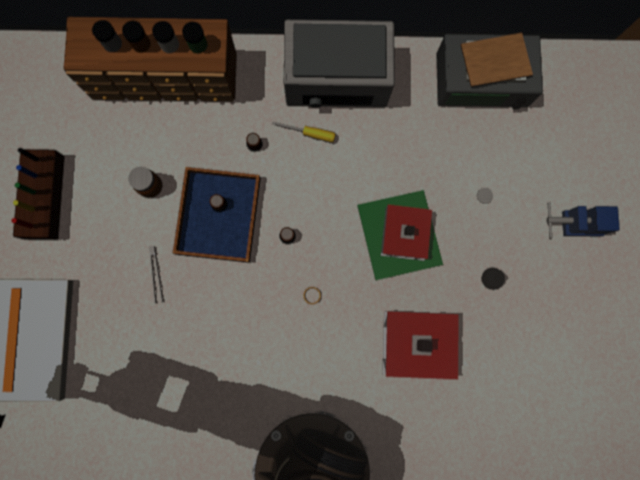

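View pics/wrist0.png

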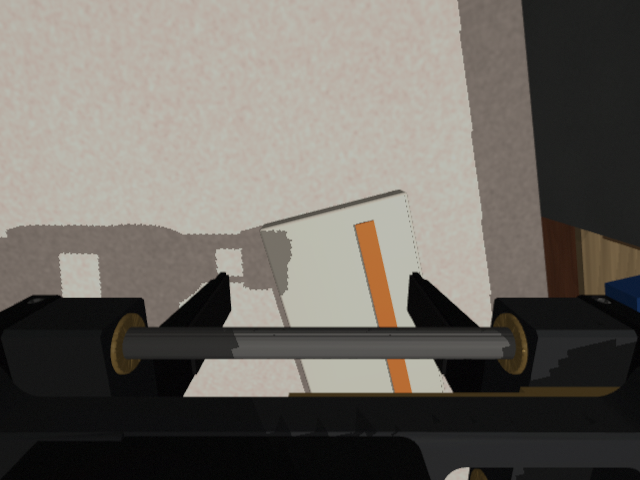

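```bash
cat > h.py <<'E'
import numpy as np, cv2
from scipy.spatial.transform import Rotation as R
from cell import env
def rpy(r): return R.from_euler('xyz',r).as_matrix()
def cam(n):
    s=env.state(); c=env.read_camera(n)
    if n=="wrist":
        T=np.eye(4);T[:3,:3]=rpy(s['tcp_rot']);T[:3,3]=s['eef_pos'];T=T@c['hand_eye']
        c['Rm'],c['p']=T[:3,:3],T[:3,3]
    else: c['Rm'],c['p']=rpy(c['rotation']),np.array(c['xyz'])
    return c
def px2w(c,u,v,z):
    d=c['Rm']@np.array([(u-c['cx'])/c['fx'],(v-c['cy'])/c['fy'],1]); return c['p']+d*(z-c['p'][2])/d[2]
def w2px(c,P):
    q=c['Rm'].T@(np.asarray(P,float)-c['p']); return np.array([c['fx']*q[0]/q[2]+c['cx'],c['fy']*q[1]/q[2]+c['cy']])
def save(c,name,box=None,k=1):
    im=c['frame'][:,:,::-1]
    if box: u0,v0,u1,v1=box; im=im[v0:v1,u0:u1]
    if k!=1: im=cv2.resize(im,None,fx=k,fy=k,interpolation=cv2.INTER_CUBIC)
    cv2.imwrite(f"pics/{name}.png",im)
def st():
    s=env.state(); print('t',round(s['t'],2),'tcp',s['eef_pos'].round(1),'rot',s['tcp_rot'].round(3),'f',s['ft_force'].round(2),'m',s['moment'].round(2),'op',round(s['opening'],3))
E
python3 - <<'E'
from h import *
c=cam("top"); save(c,"top_tray",(120,120,320,280),4); save(c,"top_tin",(340,170,480,400),2.6)
s=cam("scene"); save(s,"scene_tins",(160,160,300,300),4)
for n,u,v,z in [("loupe top",217,201,44),("look2",254,141,40),("look3",287,234,40),("jar",143,178,75),("tin post",407,230,76),("bigtin",423,345,60),("ring",313,296,5),("blower",493,278,40),("driver",305,131,5),("tweez",156,275,5),("disc",485,196,5)]:
    print(n,px2w(c,u,v,z).round())
E
```

```text
loupe top [586. 217.  44.]
look2 [726. 138.  40.]
look3 [513.  60.  40.]
jar [629. 374.  75.]
tin post [ 519. -202.   76.]
bigtin [ 273. -235.   60.]
ring [378.   1.   5.]
blower [ 419. -397.   40.]
driver [764.  23.   5.]
tweez [422. 355.   5.]
disc [ 612. -398.    5.]
```

View pics/top_tray.png

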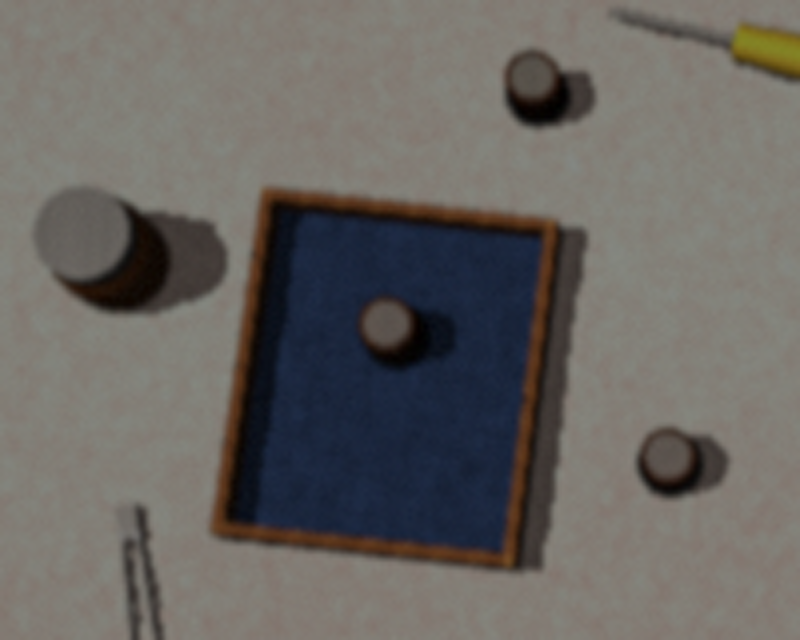

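View pics/top_tin.png

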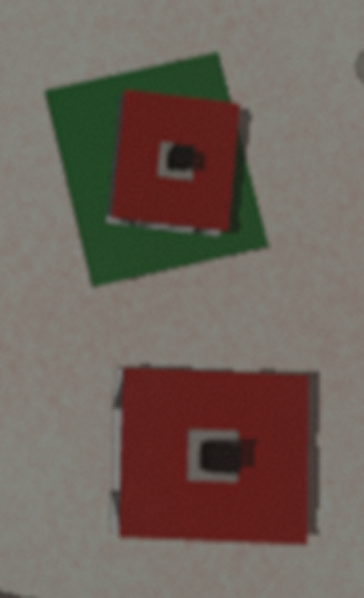

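View pics/scene_tins.png

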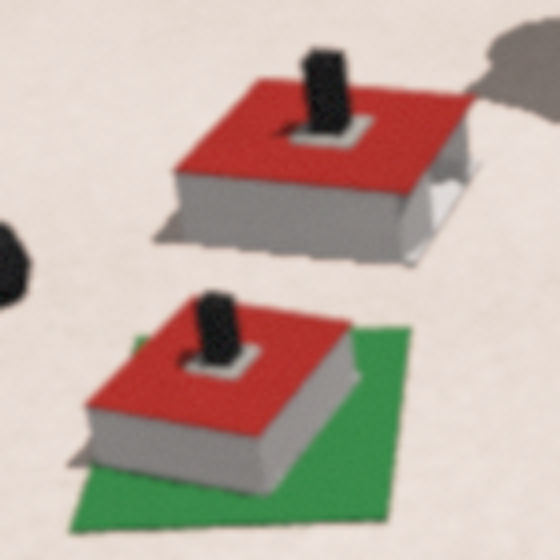

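```bash
python3 - <<'E'
from h import *
c=cam("top"); hsv=cv2.cvtColor(c['frame'],cv2.COLOR_RGB2HSV)
def quad(mask,box,z,name):
    m=np.zeros_like(mask);u0,v0,u1,v1=box;m[v0:v1,u0:u1]=mask[v0:v1,u0:u1]
    cs,_=cv2.findContours(m,cv2.RETR_EXTERNAL,cv2.CHAIN_APPROX_NONE); k=max(cs,key=cv2.contourArea)
    W=np.array([px2w(c,p[0][0],p[0][1],z)[:2] for p in k],np.float32)
    r=cv2.minAreaRect(W); print(name,np.round(r[0],1),np.round(r[1],1),round(r[2],1))
H,S,V=[hsv[:,:,i].astype(int) for i in range(3)]
red=(((H<6)|(H>174))&(S>150)&(V>60)).astype(np.uint8)
grn=((H>45)&(H<80)&(S>100)).astype(np.uint8)
blue=((H>105)&(H<125)&(S>90)).astype(np.uint8)
wood=((H>6)&(H<18)&(S>120)&(V>50)).astype(np.uint8)
quad(red,(350,180,460,290),38,"tin");quad(red,(350,300,480,400),38,"big");quad(red,(350,300,480,400),57,"big57")
quad(grn,(340,170,460,290),3,"pad")
m=cv2.morphologyEx(wood,cv2.MORPH_CLOSE,np.ones((3,3)));quad(m,(165,160,268,270),30,"tray outer")
E
```

```text
tin [ 521.8 -209.1] [ 99.1 109.9] 83.6
big [ 273.3 -236.5] [154.1 136.4] 88.1
big57 [ 274.3 -232.6] [151.6 134.2] 88.1
pad [ 520.5 -197.1] [174.9 155.7] 13.3
tray outer [559.4 219.5] [168.7 198.6] 84.0
```

```bash
python3 - <<'E'
from h import *
s=env.state(); M=rpy(s['tcp_rot']); print(M.round(3)); st()
c=cam("top")
# refine post top & loupe top
save(c,"post",(390,212,430,250),12); save(c,"lp",(200,185,240,225),12)
print(w2px(c,[521.8,-209.1,76]),w2px(c,[521.8,-209.1,38]))
E
```

```text
[[-0.     0.252  0.968]
 [-0.     0.968 -0.252]
 [-1.    -0.    -0.   ]]
t 0.3 tcp [157.5 604.8 194.2] rot [-1.695  1.57  -1.95 ] f [-0.1   0.09 -0.16] m [ 0.04 -0.01  0.03] op 0.999
[410.43079763 228.64490072] [407.32473668 231.31781335]
```

View pics/post.png

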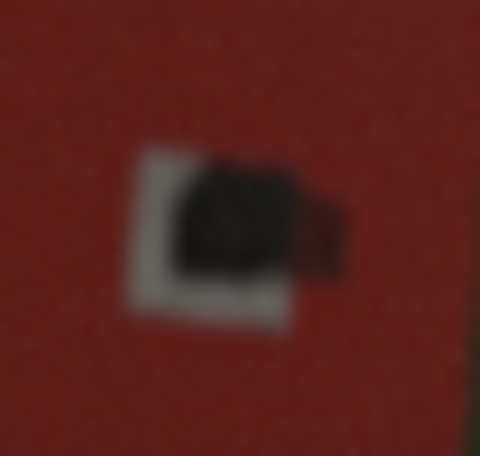

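View pics/lp.png

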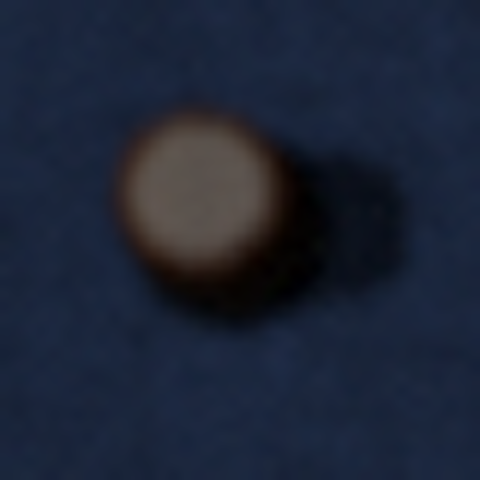

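Call:
apply_moves(
  offset=[
    [17.2, -15.5, -1],
    [17.2, -15.5, -1],
    [17.2, -15.5, -1],
    [17.2, -15.5, -1],
    [17.2, -15.5, -1],
    [17.2, -15.5, -1],
    [17.2, -15.5, -1],
    [17.2, -15.5, -1],
    [17.2, -15.5, -1],
    [17.2, -15.5, -1],
    [17.2, -15.5, -1],
    [17.2, -15.5, -1],
    [17.2, -15.5, -1],
  ],
  yaw=[1.4, 1.4, 1.4, 1.4, 1.4, 1.4, 1.4, 1.4, 1.4, 1.4, 1.4, 1.4, 1.4],
  jaw=[-0.3, -0.3, -0.3, -0.3, -0.3, -0.3, -0.3, -0.3, -0.3, -0.3, -0.3, -0.3, -0.3],
)

```text
t: 1.98
eef_pos: [586.6, 218.6, 169.7]
tcp_rot: [0.121, 1.571, 0.014]
ft_force: [0.2, 1.1, -0.7]
opening: 0.652
```

```bash
python3 - <<'E'
from h import *
st(); print(rpy(env.state()['tcp_rot']).round(3)); c=cam("wrist"); save(c,"w1")
for P in ([587,218,44],[587,218,4],[513,60,40]): print(w2px(c,P).round())
E
```

```text
t 1.98 tcp [586.6 218.6 169.7] rot [0.121 1.571 0.014] f [ 0.23  1.09 -0.71] m [ 0.02 -0.01  0.02] op 0.652
[[ 0.     0.106  0.994]
 [ 0.     0.994 -0.106]
 [-1.     0.     0.   ]]
[318. 230.]
[318. 221.]
[136. 169.]
```

View pics/w1.png

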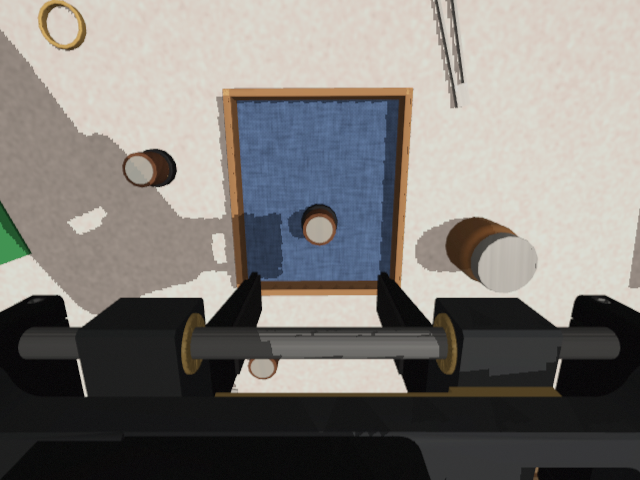

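Call:
apply_moves(
  offset=[
    [0, 0, -2.5],
    [0, 0, -5],
    [0, 0, -6.3],
    [0, 0, -6.3],
    [0, 0, -6.3],
    [0, 0, -6.3],
    [0, 0, -6.3],
    [0, 0, -6.3],
  ],
  yaw=[0, 0, 0, 0, 0, 0, 0, 0],
  jaw=[-0.3, -0.3, -0.3, -0.3, 0.5, 1, 1, 1],
)

```text
t: 3.02
eef_pos: [587.1, 218.6, 13.1]
tcp_rot: [0.311, 1.569, 0.204]
ft_force: [-1.3, 0.1, 6.3]
opening: 0.326
```

Call:
apply_moves(
  offset=[
    [0, 0, 1.6],
    [0, 0, 3.2],
    [0.2, -2, 3.2],
    [0.3, -4, 3.2],
    [0.4, -6, 3.2],
    [0.5, -8, 3.2],
    [0.5, -8, 3.2],
    [0.5, -8, 2],
    [0.5, -8, 0.8],
    [0.5, -8, 0.1],
    [0.5, -8, -0.12],
    [0.5, -8, -0.14],
  ],
  yaw=[0, 0, 0, 0, 0, 0, 0, 0, 0, 0, 0, 0],
  jaw=[1, 1, 1, 1, 1, 1, 1, 1, 1, 1, 1, 1],
)

```text
t: 4.53
eef_pos: [599.9, 18.8, 9.9]
tcp_rot: [0.256, 1.569, 0.15]
ft_force: [0.3, -0.1, -0.3]
opening: 0.326
```

```bash
python3 - <<'E'
from h import *
st(); c=cam("scene"); save(c,"s1",(250,180,500,380),3)
E
```

```text
t 4.53 tcp [599.9  18.8   9.9] rot [0.256 1.569 0.15 ] f [ 0.34 -0.14 -0.3 ] m [0.01 0.03 0.01] op 0.326
```

View pics/s1.png

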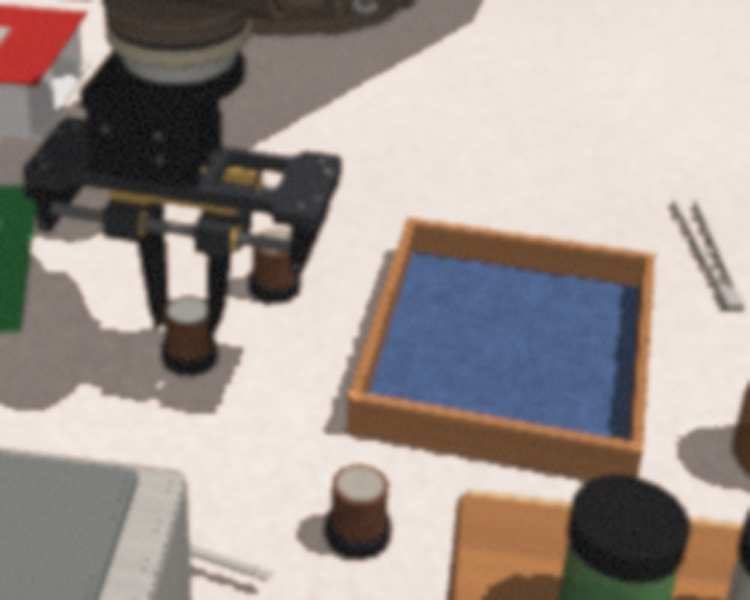

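Call:
apply_moves(
  offset=[
    [0, 0, 0],
    [0, 0, 0],
    [0, 0, 0],
    [0, 0, 0.5],
    [0, 0, 2.5],
    [0, 0, 5],
    [-0.8, -2.3, 5.5],
    [-1.6, -4.6, 5.5],
    [-2.4, -6.9, 5.5],
    [-3.1, -9.1, 5.5],
    [-3.1, -9.1, 5.5],
  ],
  yaw=[0, 0, 0, 0, 0, 0, 0, 0, 0, 0, 0],
  jaw=[0.1, -0.2, -0.3, -0.3, -0.3, -0.3, -0.3, -0.3, -0.3, -0.3, -0.3],
)

```text
t: 5.95
eef_pos: [521.4, -212.0, 148.6]
tcp_rot: [-0.05, 1.568, -0.161]
ft_force: [0.3, 0.2, -0.3]
opening: 0.651
```

```bash
python3 - <<'E'
from h import *
st(); c=cam("wrist"); save(c,"w2")
for P in ([521.8,-209.1,79],[521.8,-209.1,41],[600,19,40]): print(w2px(c,P).round())
s=cam("scene"); save(s,"s2",(150,160,500,380),2.2)
E
```

```text
t 5.95 tcp [ 521.4 -212.   148.6] rot [-0.05   1.568 -0.161] f [ 0.29  0.25 -0.3 ] m [-0.01  0.03 -0.01] op 0.651
[322. 246.]
[321. 234.]
[573. 288.]
```

View pics/w2.png

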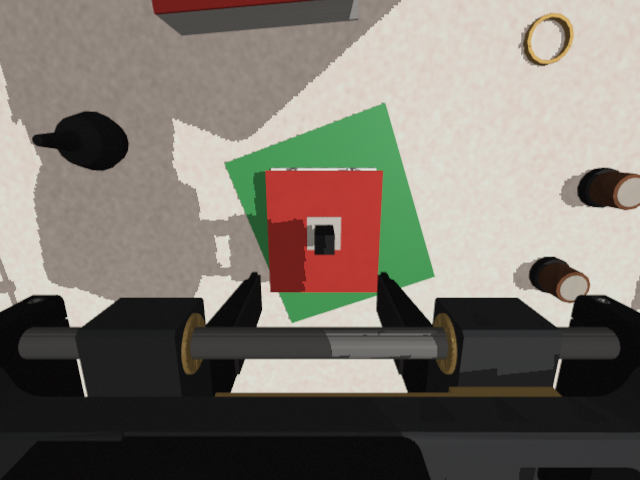

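View pics/s2.png

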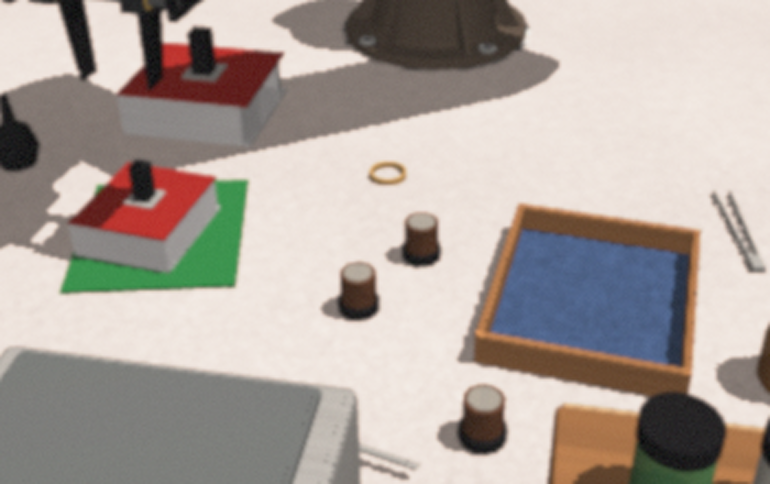

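Call:
apply_moves(
  offset=[
    [-0.08, 0.18, -1],
    [-0.08, 0.18, -2.5],
    [-0.08, 0.18, -3.6],
    [-0.08, 0.18, -4.1],
    [-0.08, 0.18, -4.1],
    [-0.08, 0.18, -4.1],
    [-0.08, 0.18, -4.1],
    [-0.08, 0.18, -4.1],
    [-0.08, 0.18, -4.1],
    [-0.08, 0.18, -4.1],
    [-0.08, 0.18, -4.1],
  ],
  yaw=[0, 0, 0, 0, 0, 0, 0, 0, 0, 0, 0],
  jaw=[-0.2, -0.2, -0.2, -0.2, 0.2, 0.5, 1, 1, 1, 1, 1],
)

```text
t: 7.42
eef_pos: [520.6, -204.8, 46.3]
tcp_rot: [0.011, 1.567, -0.097]
ft_force: [-0.6, -1.4, 5.4]
opening: 0.166
```

```bash
python3 - <<'E'
from h import *
st(); c=cam("wrist"); save(c,"w3")
E
```

```text
t 7.42 tcp [ 520.6 -204.8   46.3] rot [ 0.011  1.567 -0.097] f [-0.64 -1.44  5.39] m [-0.28  0.19 -0.01] op 0.166
```

View pics/w3.png

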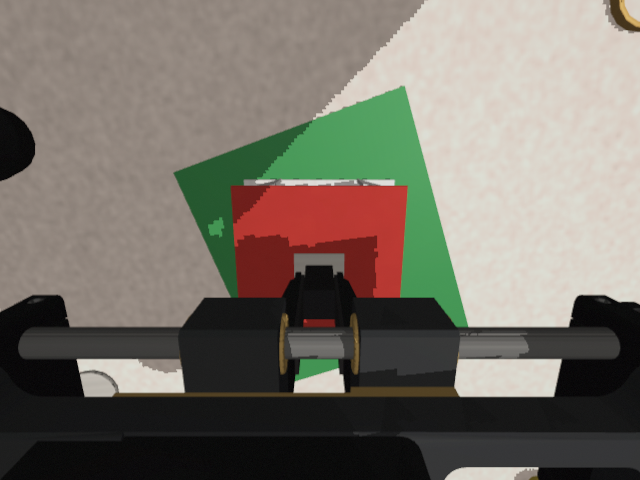

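Call:
apply_moves(
  offset=[
    [0, 0, 1],
    [0, 0, 2],
    [0, 0, 3],
    [0, 0, 4],
    [0, 0, 4],
    [0, 0, 4],
    [0, 0, 4],
  ],
  yaw=[0, 0, 0, 0, 0, 0, 0],
  jaw=[1, 1, 1, 1, 1, 1, 1],
)

```text
t: 8.35
eef_pos: [520.1, -204.6, 145.0]
tcp_rot: [0.459, 1.569, 0.351]
ft_force: [-0.1, 0.1, -3.3]
opening: 0.162
```

```bash
python3 - <<'E'
from h import *
st(); 
s=cam("scene");st(); save(s,"s3",(100,130,350,310),3)
E
```

```text
t 8.35 tcp [ 520.1 -204.6  145. ] rot [0.459 1.569 0.351] f [-0.11  0.14 -3.3 ] m [0.04 0.04 0.01] op 0.162
t 8.4 tcp [ 520.2 -204.6  145.1] rot [0.358 1.569 0.25 ] f [ 0.22 -0.37 -2.88] m [ 0.03 -0.01 -0.03] op 0.163
```

View pics/s3.png

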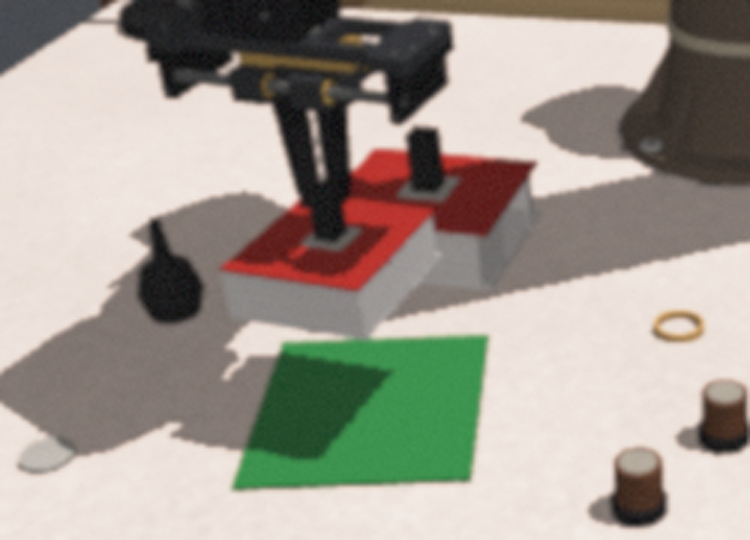

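Call:
apply_moves(
  offset=[
    [0.25, 0.5, 0],
    [0.75, 1.5, 0],
    [1.5, 3, 0],
    [2.4, 4.75, 0],
    [3.3, 6.5, 0],
    [4.2, 8.25, 0],
    [5.05, 10, 0],
    [5.95, 11.75, 0],
    [6.8, 13.5, 0],
    [7.6, 15, 0],
    [8.2, 16.2, 0],
    [8.5, 16.8, 0],
    [8.6, 17, 0],
    [8.6, 17, 0],
    [8.6, 17, 0],
  ],
  yaw=[0, 0, 0, 0, 0, 0, 0, 0, 0, 0, 0, 0, 0, 0, 0],
  jaw=[1, 1, 1, 1, 1, 1, 1, 1, 1, 1, 1, 1, 1, 1, 1],
)

```text
t: 10.28
eef_pos: [735.0, 219.3, 145.4]
tcp_rot: [0.304, 1.569, 0.195]
ft_force: [-0.8, -0.5, -4.2]
opening: 0.166
```

```bash
python3 - <<'E'
from h import *
st(); print(rpy(env.state()['tcp_rot']).round(3))
s=cam("scene"); save(s,"s4",(320,180,560,360),3);c=cam("top");save(c,"t4",(60,20,320,280),2.3)
w=cam("wrist");save(w,"w4")
C=np.array([559.4,219.5]);a=np.radians(-6);ux=np.array([np.cos(a),np.sin(a)]);uy=np.array([-ux[1],ux[0]])
for cu,cv in [(100,85),(100,-85),(-100,85),(-100,-85)]: print(w2px(w,[*(C+cu*ux+cv*uy),30]).round(1))
E
```

```text
t 10.28 tcp [735.  219.3 145.4] rot [0.304 1.569 0.195] f [-0.8  -0.47 -4.16] m [ 0.01 -0.01  0.01] op 0.166
[[ 0.002  0.109  0.994]
 [ 0.     0.994 -0.109]
 [-1.     0.001  0.002]]
[395.5 146.8]
[196.8 147.8]
[ 411.2 -149.7]
[ 168.4 -148.4]
```

View pics/s4.png

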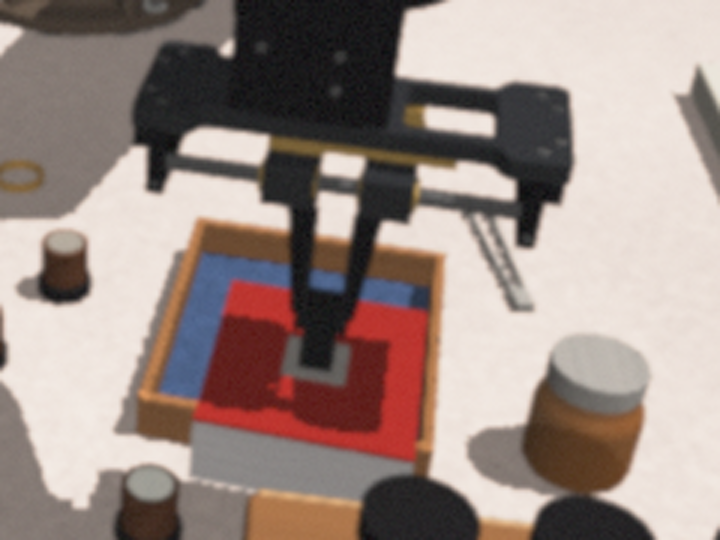

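View pics/t4.png

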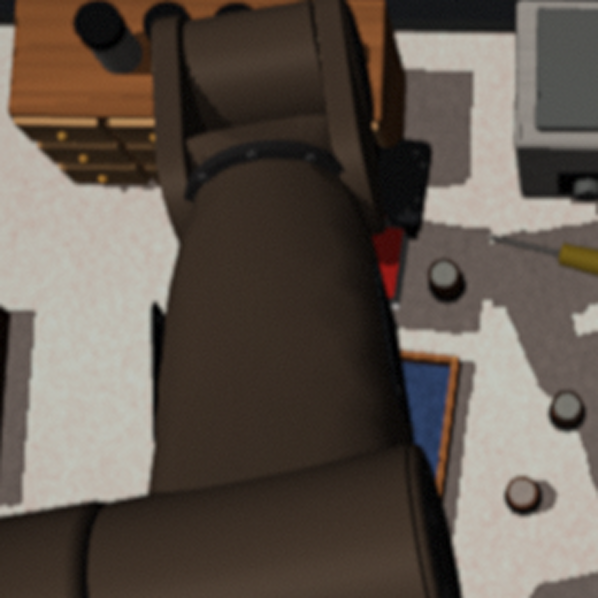

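View pics/w4.png

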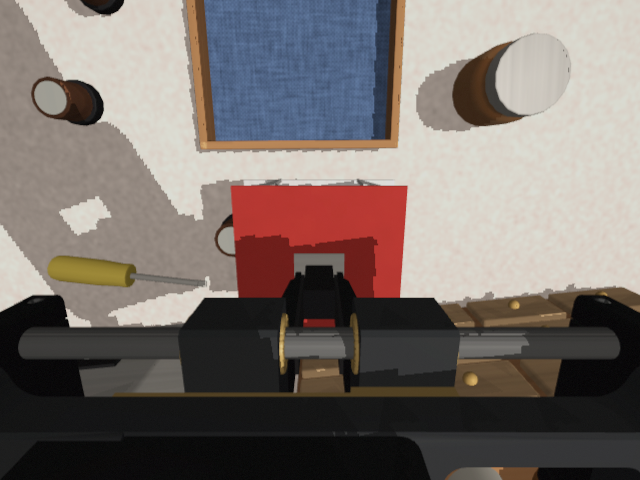

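Call:
apply_moves(
  offset=[
    [0.04, 0.4, -0.3],
    [0.04, 0.4, -0.9],
    [0.04, 0.4, -1.6],
    [0.04, 0.4, -2.3],
    [0.04, 0.4, -2.8],
    [0.04, 0.4, -3.05],
    [0.04, 0.4, -3.05],
    [0.04, 0.4, -3.05],
  ],
  yaw=[0, 0, 0, 0, 0, 0, 0, 0],
  jaw=[1, 1, 1, 1, 1, 1, 1, 1],
)

```text
t: 11.42
eef_pos: [736.5, 229.7, 69.9]
tcp_rot: [0.341, 1.567, 0.232]
ft_force: [-0.3, 0.6, -3.7]
opening: 0.165
```

```bash
python3 - <<'E'
from h import *
st()
s=cam("scene"); save(s,"s5",(320,180,560,360),3)
w=cam("wrist");save(w,"w5")
E
```

```text
t 11.43 tcp [736.5 229.7  69.9] rot [0.341 1.567 0.232] f [-0.35  0.56 -3.67] m [-0.03 -0.01 -0.  ] op 0.165
```

View pics/s5.png

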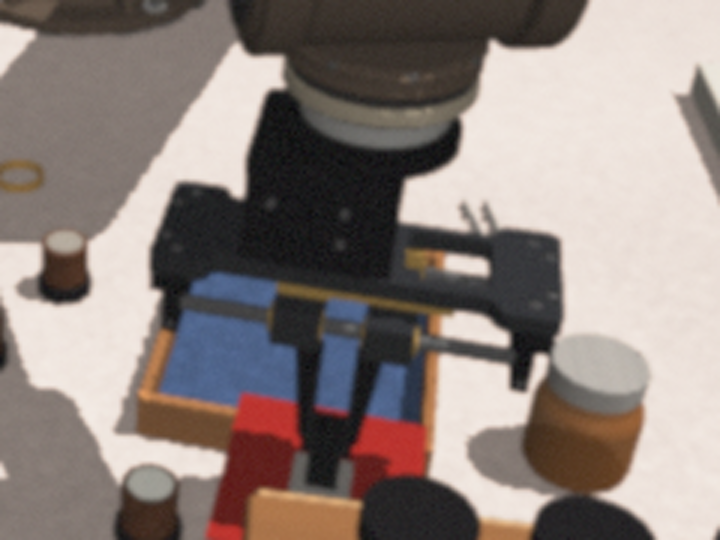

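View pics/w5.png

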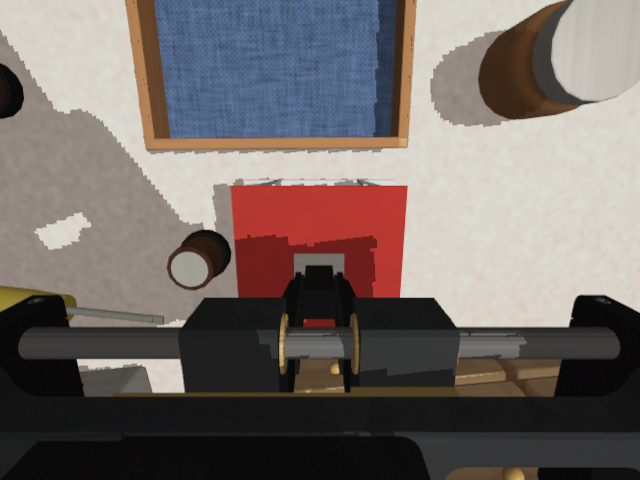

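Call:
apply_moves(
  offset=[
    [-0.32, 0.03, -0.06],
    [-0.6, 0.06, -0.06],
    [-0.76, 0.08, 0.02],
    [-0.92, 0.1, 0.12],
    [-1.06, 0.11, 0.2],
    [-1.06, 0.11, 0.2],
  ],
  yaw=[0, 0, 0, 0, 0, 0],
  jaw=[1, 1, 1, 1, 1, 1],
)

```text
t: 12.28
eef_pos: [710.2, 232.5, 75.6]
tcp_rot: [0.324, 1.566, 0.216]
ft_force: [2.2, -0.5, -2.3]
opening: 0.164
```

```bash
python3 - <<'E'
from h import *
st()
w=cam("wrist");save(w,"w6"); s=cam("scene"); save(s,"s6",(320,180,560,360),3)
E
```

```text
t 12.28 tcp [710.2 232.5  75.6] rot [0.324 1.566 0.216] f [ 2.21 -0.51 -2.29] m [-0.02 -0.6  -0.03] op 0.164
```

View pics/w6.png

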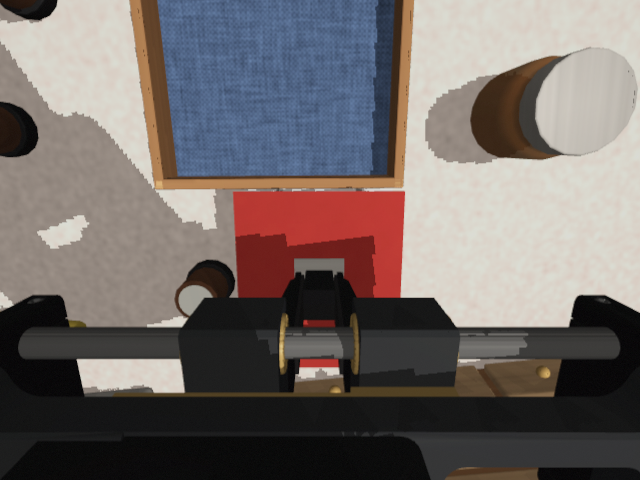

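View pics/s6.png

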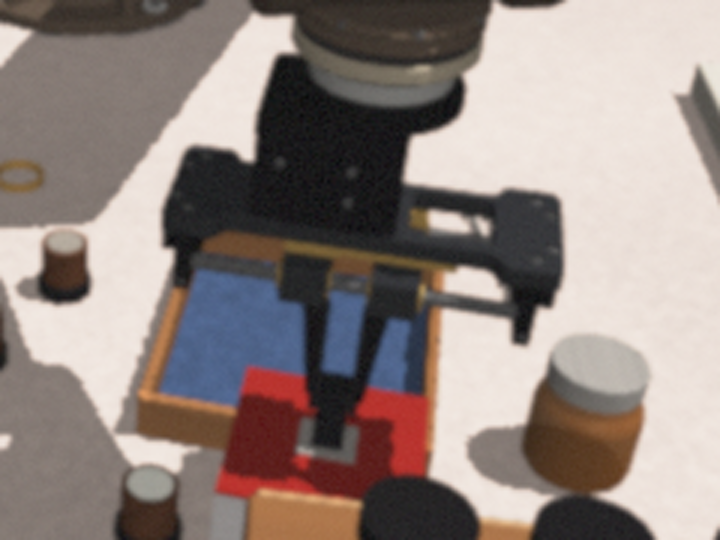

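Call:
apply_moves(
  offset=[
    [-0.55, 0.06, 0.29],
    [-1.07, 0.11, 0.48],
    [-1.62, 0.17, 0.56],
    [-2.17, 0.23, 0.56],
    [-2.4, 0.25, 0.6],
    [-3.2, 0.33, 0.9],
    [-4.0, 0.42, 1.04],
    [-4.6, 0.48, 1.04],
    [-4.6, 0.48, 1.04],
    [-4.6, 0.48, 1.04],
  ],
  yaw=[0, 0, 0, 0, 0, 0, 0, 0, 0, 0],
  jaw=[1, 1, 1, 1, 1, 1, 1, 1, 1, 1],
)

```text
t: 13.62
eef_pos: [595.8, 244.4, 101.1]
tcp_rot: [0.336, 1.566, 0.228]
ft_force: [1.0, 0.5, -2.1]
opening: 0.165
```

```bash
python3 - <<'E'
from h import *
st()
w=cam("wrist");save(w,"w7"); s=cam("scene"); save(s,"s7",(320,160,560,340),3)
E
```

```text
t 13.62 tcp [595.8 244.4 101.1] rot [0.336 1.566 0.228] f [ 1.03  0.54 -2.08] m [-0.    0.08 -0.01] op 0.165
```

View pics/w7.png

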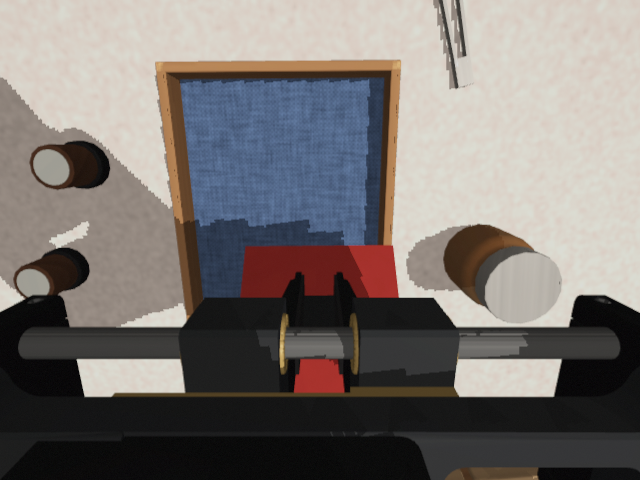

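View pics/s7.png

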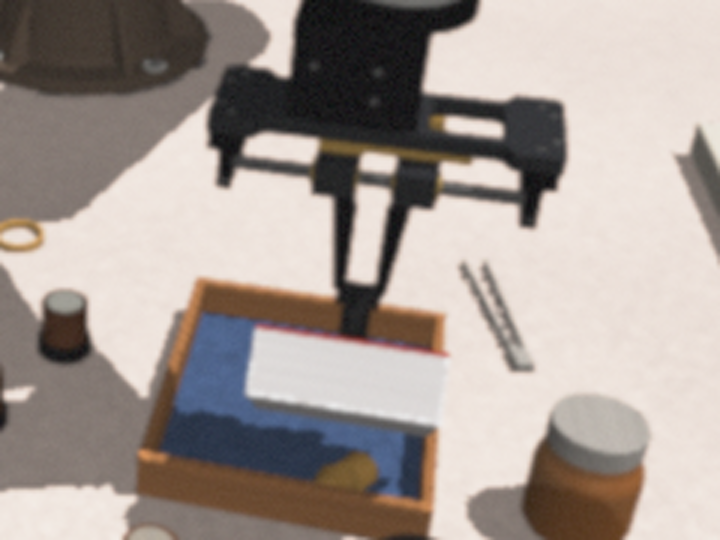

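Call:
apply_moves(
  offset=[
    [-0.1, -1.15, 0],
    [-0.2, -1.95, 0],
    [-0.2, -1.95, 0],
    [-0.04, -0.4, 0],
    [-0.04, -0.4, 0],
    [-0.2, -1.95, 0],
    [-0.04, -0.4, 0],
    [-0.2, -1.95, 0],
    [-0.04, -0.4, 0],
    [-0.12, -1.15, 0],
    [-0.12, -1.15, 0],
    [-0.12, -1.15, 0],
    [-0.12, -1.15, 0],
  ],
  yaw=[0, 0, 0, 0, 0, 0, 0, 0, 0, 0, 0, 0, 0],
  jaw=[1, 1, 1, 1, 1, 1, 1, 1, 1, 1, 1, 1, 1],
)

```text
t: 15.35
eef_pos: [592.9, 215.5, 101.1]
tcp_rot: [0.338, 1.566, 0.229]
ft_force: [-0.7, -0.1, -1.2]
opening: 0.16
```

```bash
python3 - <<'E'
from h import *
st()
w=cam("wrist");save(w,"w8");F=[]
for i in range(4):
  s=cam("scene");F.append(env.state()['ft_force'][2])
print(np.round(F,2));save(s,"s8",(320,160,560,340),3)
E
```

```text
t 15.35 tcp [592.9 215.5 101.1] rot [0.338 1.566 0.229] f [-0.66 -0.07 -1.24] m [0.05 0.06 0.04] op 0.16
[-1.8  -2.75 -2.25 -1.88]
```

View pics/s8.png

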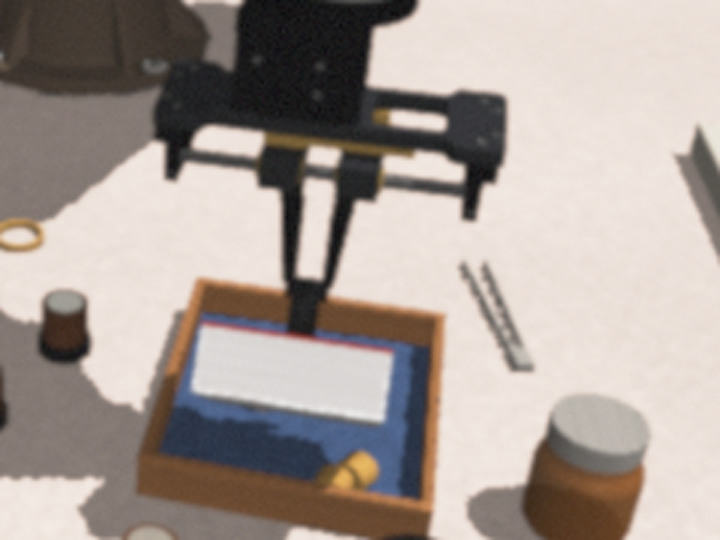

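View pics/w8.png

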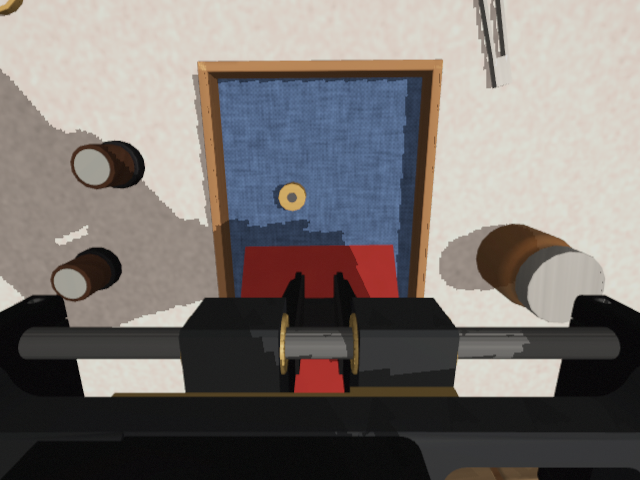

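Call:
apply_moves(
  offset=[
    [0, 0, 1],
    [0, 0, 2.5],
    [0, 0, 4],
    [0, 0, 5],
    [0, 0, 5],
    [0, 0, 5],
    [0, 0, 5],
  ],
  yaw=[0, 0, 0, 0, 0, 0, 0],
  jaw=[1, 1, 1, 1, 1, 1, 1],
)

```text
t: 16.48
eef_pos: [592.4, 215.5, 224.6]
tcp_rot: [0.308, 1.569, 0.199]
ft_force: [0.1, -1.1, -1.5]
opening: 0.16
```

```bash
python3 - <<'E'
from h import *
st()
w=cam("wrist");save(w,"w9");F=[]
for i in range(10):
  s=cam("scene");F.append(env.state()['ft_force'][2])
print(np.round(F,2),np.mean(F));save(s,"s9",(320,120,560,360),2.5)
E
```

```text
t 16.48 tcp [592.4 215.5 224.6] rot [0.308 1.569 0.199] f [ 0.09 -1.09 -1.49] m [-0.01  0.01  0.04] op 0.16
[-1.83 -1.03 -2.4  -1.13 -2.76 -2.05 -1.57 -2.14 -2.03 -2.86] -1.9779862554348189
```

View pics/s9.png

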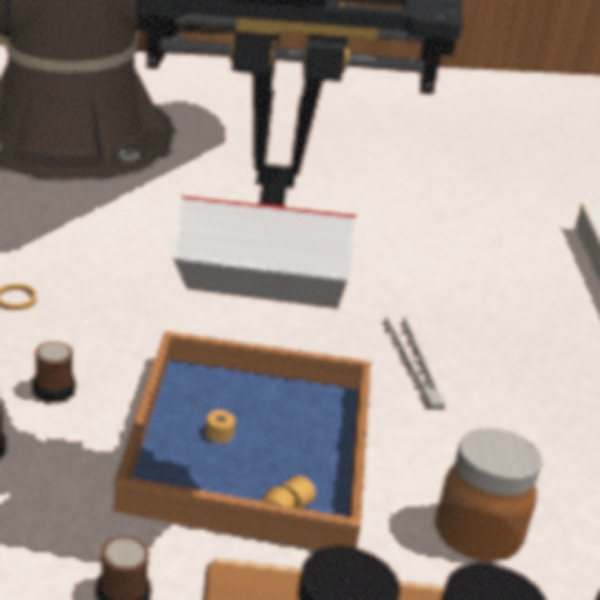

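View pics/w9.png

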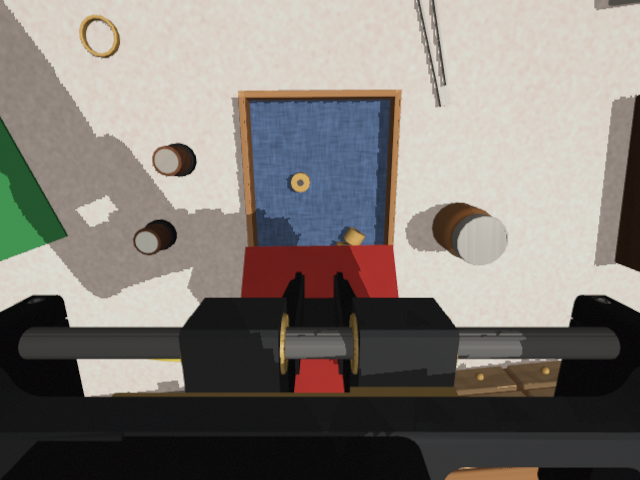

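Call:
apply_moves(
  offset=[
    [-0.33, -1, 0],
    [-0.83, -2.5, 0],
    [-1.5, -4.5, 0],
    [-2.16, -6.5, 0],
    [-2.82, -8.5, 0],
    [-3.48, -10.5, 0],
    [-4.15, -12.5, 0],
    [-4.8, -14.5, -1],
    [-5.3, -16, -2.4],
    [-5.46, -16.46, -3.6],
    [-5.46, -16.46, -4.4],
    [-5.46, -16.46, -4.4],
    [-5.46, -16.46, -4.4],
  ],
  yaw=[0, 0, 0, 0, 0, 0, 0, 0, 0, 0, 0, 0, 0],
  jaw=[1, 1, 1, 1, 1, 1, 1, 1, 1, 1, 1, 1, 1],
)

```text
t: 18.65
eef_pos: [456.8, -195.9, 116.9]
tcp_rot: [0.18, 1.566, 0.071]
ft_force: [-0.1, -0.0, -1.9]
opening: 0.163
```

```bash
python3 - <<'E'
from h import *
st(); s0=env.state()
w=cam("wrist");save(w,"w10");s=cam("scene");save(s,"s10",(100,100,400,320),2.5)
G=s0['eef_pos']+np.array([0,0,18.8]); M=rpy(s0['tcp_rot']); ux=M[:,2]
for th in range(36,60,3):
    t=np.radians(th);H=-56*np.cos(t)+24*np.sin(t);V=-56*np.sin(t)-24*np.cos(t)
    print(th,w2px(w,G+H*ux+np.array([0,0,V])).round(1))
E
```

```text
t 18.65 tcp [ 456.8 -195.9  116.9] rot [0.18  1.566 0.071] f [-0.11 -0.04 -1.94] m [-0.03  0.04  0.01] op 0.163
36 [317.8 215.7]
39 [317.8 219.4]
42 [317.8 223.1]
45 [317.8 226.9]
48 [317.8 230.8]
51 [317.9 234.8]
54 [317.9 238.8]
57 [317.9 242.9]
```

View pics/s10.png

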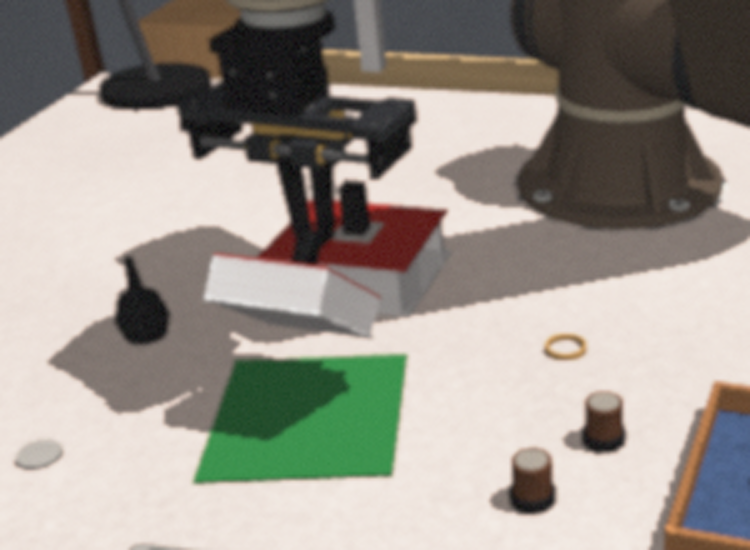

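View pics/w10.png

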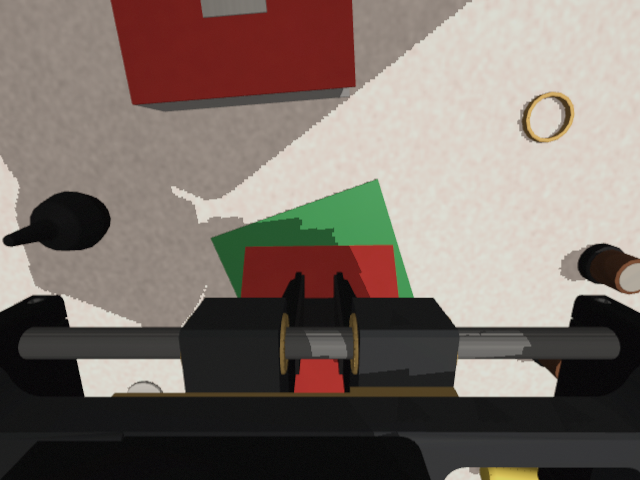

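```bash
python3 - <<'E'
from h import *
s0=env.state(); w=cam("wrist")
G=s0['eef_pos']+np.array([0,0,18.8]); M=rpy(s0['tcp_rot']); ux=M[:,2]
for dx in (0,2,4):
  for th in (0,7,45,50,55):
    t=np.radians(th);H=-(56-dx)*np.cos(t)+24*np.sin(t);V=-(56-dx)*np.sin(t)-24*np.cos(t)
    print(dx,th,w2px(w,G+H*ux+np.array([0,0,V])).round(1),end=' ')
sc=cam("scene");uy=M[:,1]
for th in (45,50,55):
    t=np.radians(th);print(th)
    for s,h in ((56,0),(56,38),(-56,0),(-56,38)):
        P=G+(h-62)*(-np.sin(t)*ux+np.cos(t)*np.array([0,0,1]))+s*(np.cos(t)*ux+np.sin(t)*np.array([0,0,1]))
        print(s,h,[((w2px(sc,P+k*uy)-[100,100])*2.5).round() for k in (-50,50)])
E
```

```text
0 0 [317.7 182.1] 0 7 [317.7 186.8] 0 45 [317.9 226.9] 0 50 [317.9 233.4] 0 55 [317.9 240.2] 2 0 [317.7 185.7] 2 7 [317.7 190.2] 2 45 [317.9 229.4] 2 50 [317.9 235.8] 2 55 [317.9 242.4] 4 0 [317.7 189.3] 4 7 [317.7 193.7] 4 45 [317.9 232. ] 4 50 [317.9 238.2] 4 55 [317.9 244.7] 45
56 0 [array([211., 285.]), array([324., 301.])]
56 38 [array([223., 241.]), array([335., 255.])]
-56 0 [array([274., 321.]), array([376., 337.])]
-56 38 [array([284., 281.]), array([386., 296.])]
50
56 0 [array([210., 277.]), array([322., 293.])]
56 38 [array([224., 234.]), array([335., 249.])]
-56 0 [array([270., 325.]), array([373., 340.])]
-56 38 [array([282., 285.]), array([384., 300.])]
55
56 0 [array([208., 269.]), array([322., 285.])]
56 38 [array([224., 227.]), array([336., 242.])]
-56 0 [array([266., 327.]), array([369., 343.])]
-56 38 [array([279., 289.]), array([381., 304.])]
```

```bash
python3 - <<'E'
from h import *
from scipy.optimize import least_squares
s0=env.state(); w=cam("wrist"); sc=cam("scene")
G=s0['eef_pos']+np.array([0,0,18.8]); M=rpy(s0['tcp_rot']); ux=M[:,2];uy=M[:,1];z=np.array([0,0,1.])
obs=[((56,-50,0),(205,298)),((56,50,0),(322,318)),((56,-50,38),(214,254)),((56,50,38),(330,268)),((-56,50,0),(370,337)),((-56,50,38),(381,298))]
def pt(q,s,k,h):
    t=q[0];return G+q[1]*ux+q[2]*z+q[3]*uy+(h-62)*(-np.sin(t)*ux+np.cos(t)*z)+s*(np.cos(t)*ux+np.sin(t)*z)+k*uy
def f(q):
    r=[]
    for (s,k,h),o in obs: r+=list(w2px(sc,pt(q,s,k,h))-np.array(o)/2.5-100)
    r.append(w2px(w,pt(q,-56,0,38))[1]-246); r.append(w2px(w,pt(q,-56,-50,38))[0]-244);r.append(w2px(w,pt(q,-56,50,38))[0]-394)
    return r
for q0 in (.6,.9):
    o=least_squares(f,[q0,0,0,0]);print(np.degrees(o.x[0]),o.x[1:],np.round(o.fun,1))
E
```

```text
39.77557046933067 [16.41964906  3.38680565  1.16973795] [-0.7  0.4 -2.2 -0.8 -0.4 -0.5 -1.6  0.1  1.1  0.8  0.1 -0.7 -0.6  1.1
  0.1]
39.77556722438405 [16.41965133  3.38681116  1.16973923] [-0.7  0.4 -2.2 -0.8 -0.4 -0.5 -1.6  0.1  1.1  0.8  0.1 -0.7 -0.6  1.1
  0.1]
```

```bash
python3 - <<'E'
from h import *
w=cam("wrist"); save(w,"w11",(220,225,420,425),4)
s=cam("scene"); save(s,"s11",(175,150,265,240),7)
E
```

```text
(no output)
```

View pics/w11.png

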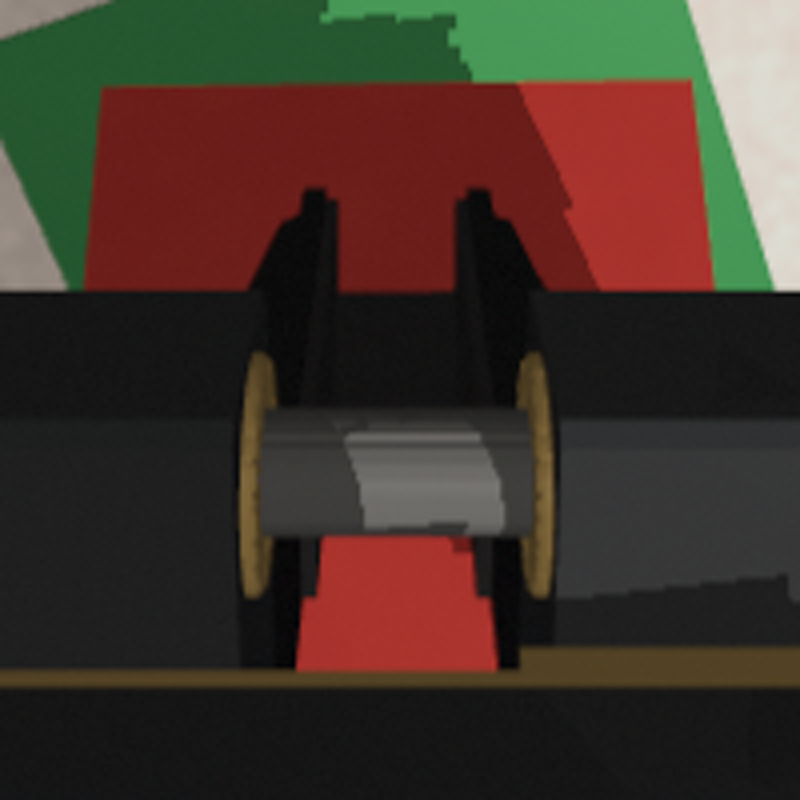

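View pics/s11.png

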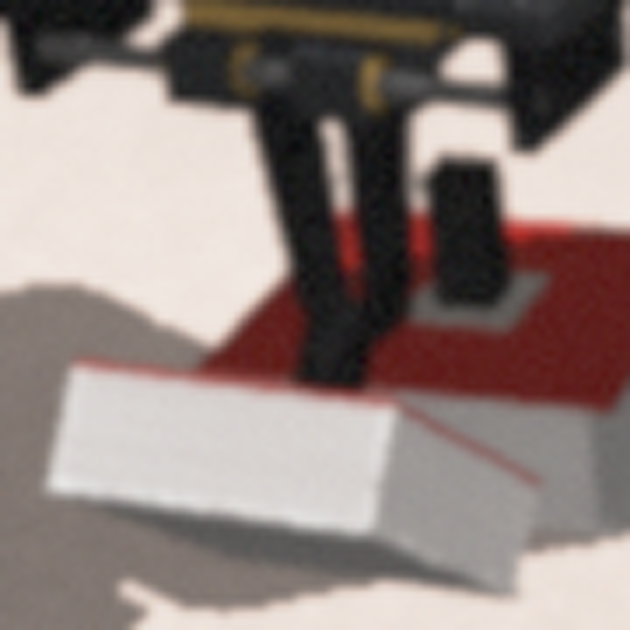

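Call:
apply_moves(
  offset=[
    [0, 0, -1],
    [0, 0, -1.8],
    [0, 0, -2.1],
    [0, 0, -2.24],
    [0.28, -0.03, -2.24],
    [0.56, -0.06, -2.24],
    [0.84, -0.09, -2.26],
    [0.84, -0.09, -2.26],
  ],
  yaw=[0, 0, 0, 0, 0, 0, 0, 0],
  jaw=[1, 1, 1, 1, 1, 1, 1, 1],
)

```text
t: 20.05
eef_pos: [478.4, -198.3, 60.4]
tcp_rot: [0.106, 1.564, -0.003]
ft_force: [1.5, 1.7, 9.0]
opening: 0.162
```

```bash
python3 - <<'E'
from h import *
st()
w=cam("wrist"); save(w,"w12")
s=cam("scene"); save(s,"s12",(165,150,275,260),6)
E
```

```text
t 20.05 tcp [ 478.4 -198.3   60.4] rot [ 0.106  1.564 -0.003] f [1.53 1.71 9.02] m [ 0.49 -0.21  0.06] op 0.162
```

View pics/w12.png

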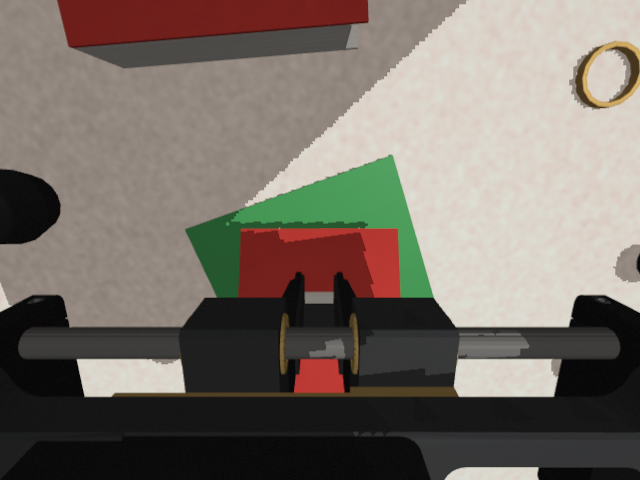

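View pics/s12.png

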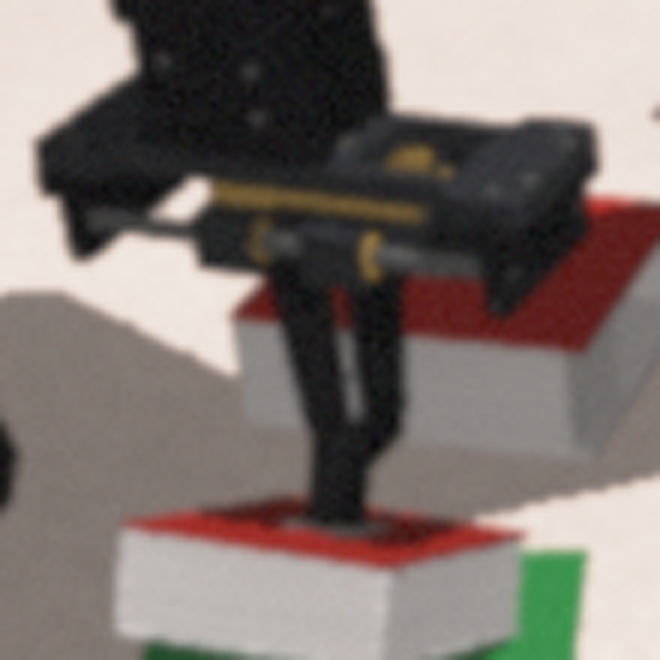

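Call:
apply_moves(
  offset=[
    [0.32, -0.03, -0.08],
    [0.64, -0.07, -0.18],
    [0.95, -0.1, -0.3],
    [1.2, -0.13, -0.42],
    [1.3, -0.14, -0.52],
    [1.3, -0.14, -0.58],
    [1.3, -0.14, -0.58],
  ],
  yaw=[0, 0, 0, 0, 0, 0, 0],
  jaw=[1, 1, 1, 1, 1, 1, 1],
)

```text
t: 21.02
eef_pos: [511.5, -202.2, 46.3]
tcp_rot: [-0.012, 1.562, -0.121]
ft_force: [3.3, -0.1, 4.7]
opening: 0.162
```

```bash
python3 - <<'E'
from h import *
st()
w=cam("wrist"); save(w,"w13")
s=cam("scene"); save(s,"s13",(165,170,275,280),6)
E
```

```text
t 21.02 tcp [ 511.5 -202.2   46.3] rot [-0.012  1.562 -0.121] f [ 3.29 -0.11  4.73] m [-0.06 -0.54  0.02] op 0.162
```

View pics/w13.png

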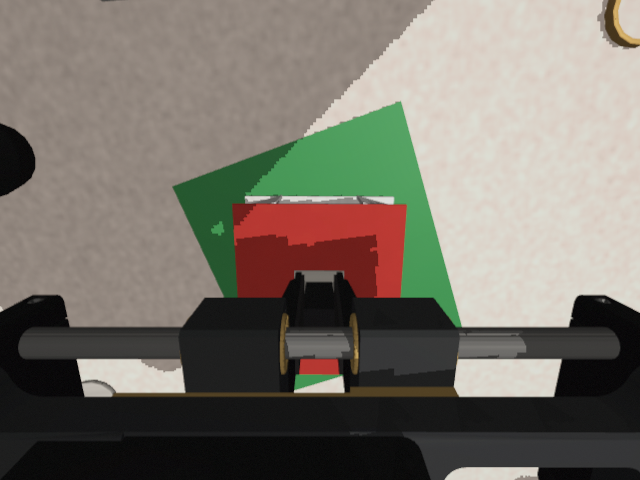

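View pics/s13.png

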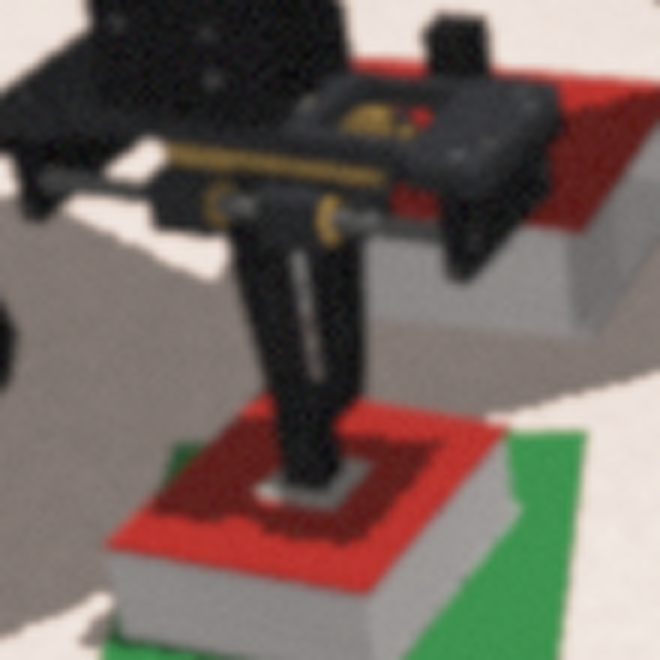

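Call:
apply_moves(
  offset=[
    [0, 0, 0],
    [0, 0, 0],
    [0.2, -0.02, 0],
    [0.38, -0.04, 0],
    [0.38, -0.04, 0],
    [0.38, -0.04, 0],
    [0.38, -0.04, 0],
    [0.38, -0.04, 0],
    [0.38, -0.04, 0.6],
    [0.38, -0.04, 1.6],
    [0.38, -0.04, 2.4],
    [0.38, -0.04, 2.6],
    [0.38, -0.04, 2.6],
    [0.38, -0.04, 2.6],
    [0.38, -0.04, 2.6],
    [0.38, -0.04, 2.6],
    [0.38, -0.04, 2.6],
  ],
  yaw=[0, 0, 0, 0, 0, 0, 0, 0, 0, 0, 0, 0, 0, 0, 0, 0, 0],
  jaw=[0.4, 0.1, 0.1, 0.1, 0.5, 1, 1, 1, 1, 1, 1, 1, 1, 1, 1, 1, 1],
)

```text
t: 23.25
eef_pos: [520.8, -203.1, 111.2]
tcp_rot: [0.01, 1.563, -0.099]
ft_force: [-1.1, 0.4, -1.6]
opening: 0.165
```

```bash
python3 - <<'E'
from h import *
st();F=[]
w=cam("wrist"); save(w,"w14")
for i in range(16):
    s=cam("scene");F.append(env.state()['ft_force'][2])
print(np.mean(F),np.std(F)); save(s,"s14",(120,110,500,380),2.1)
E
```

```text
t 23.25 tcp [ 520.8 -203.1  111.2] rot [ 0.01   1.563 -0.099] f [-1.09  0.39 -1.56] m [-0.01  0.04 -0.01] op 0.165
-1.8439633298425422 0.5056665150753139
```

View pics/s14.png

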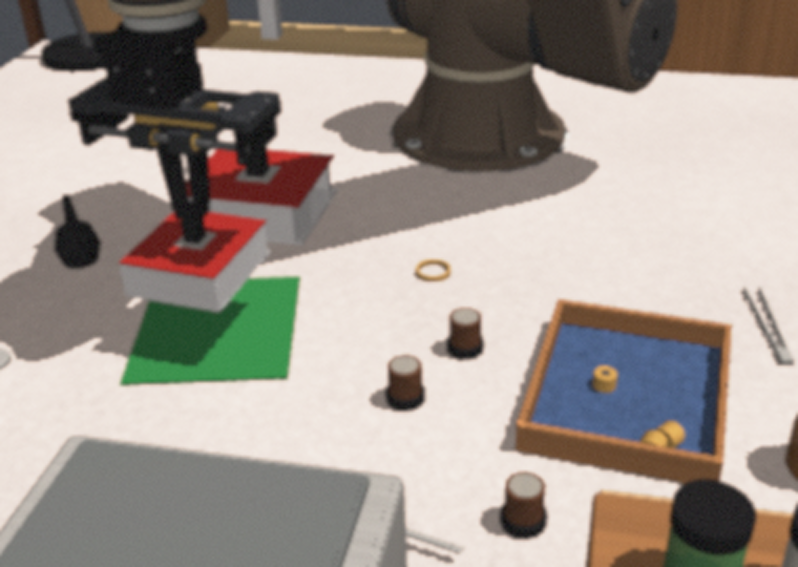

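View pics/w14.png

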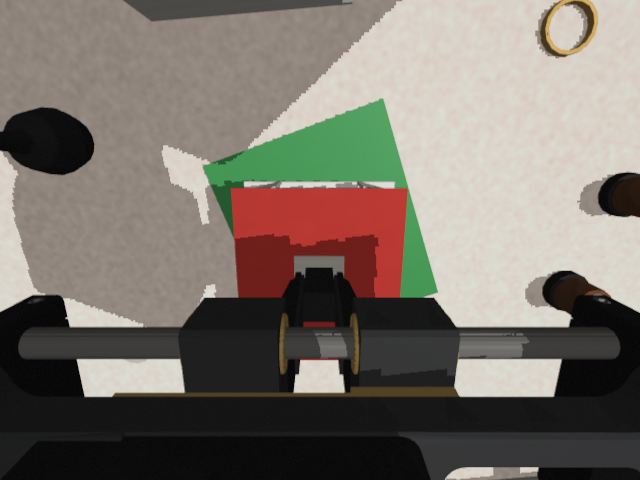

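Call:
apply_moves(
  offset=[
    [0, 0, 0],
    [0, 0, -0.8],
    [0, 0, -1.7],
    [0, 0, -2.3],
    [0, 0, -2.55],
    [0, 0, -2.6],
    [0, 0, -2.6],
    [0, 0, -2.6],
    [0, 0, -2.6],
    [0, 0, -2.6],
    [0, 0, -1.6],
    [0, 0, 0],
    [0, 0, 2],
    [0, 0, 4],
    [0, 0, 4],
    [0, 0, 4],
    [0, 0, 4],
  ],
  yaw=[0, 0, 0, 0, 0, 0, 0, 0, 0, 0, 0, 0, 0, 0, 0, 0, 0],
  jaw=[1, 1, 1, 1, 1, 1, 1, 0.4, 0, -0.2, -0.2, -0.2, -0.2, -0.2, -0.2, -0.2, -0.2],
)

```text
t: 26.22
eef_pos: [520.4, -202.9, 210.0]
tcp_rot: [0.137, 1.565, 0.028]
ft_force: [-0.0, -0.1, -0.4]
opening: 0.6
```

```bash
python3 - <<'E'
from h import *
st()
w=cam("wrist"); save(w,"w15")
s=cam("scene"); save(s,"s15",(120,110,500,380),2.1)
E
```

```text
t 26.23 tcp [ 520.4 -202.9  210. ] rot [0.137 1.565 0.028] f [-0.05 -0.05 -0.42] m [ 0.03 -0.03 -0.01] op 0.6
```

View pics/s15.png

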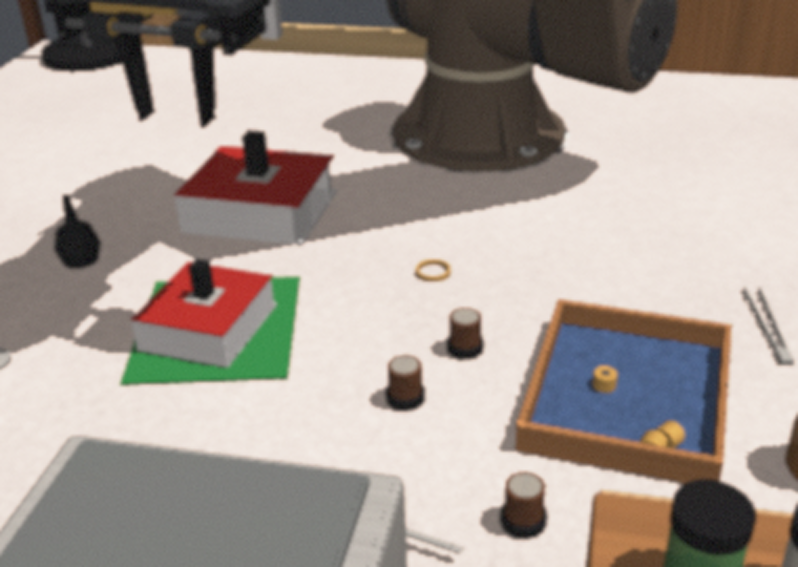

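View pics/w15.png

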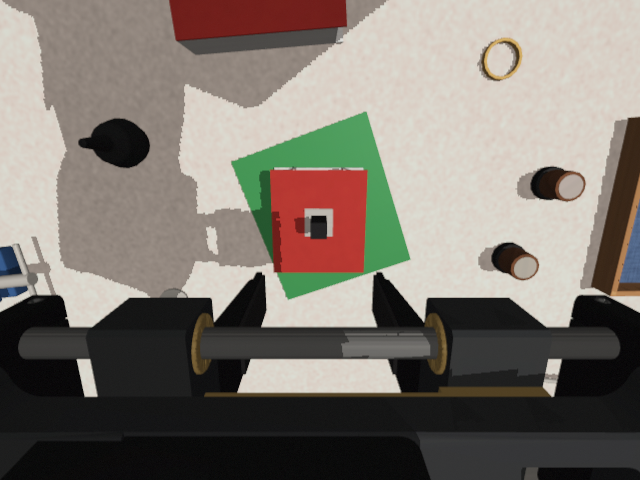

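All is in place: the tin stands level near the pad's centre, the three drums are in the tray, and the loupe stands upright.

```bash
python3 - <<'E'
from h import *
env.job_done(); st()
E
```

```text
the job is handed in; nothing more can be done
the job is handed in; nothing more can be done
```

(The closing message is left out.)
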